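# Fetch the pressure gauge from under the thread gauges

## Task

The green-faced pressure gauge is due for calibration but lies in the bottom of the wooden rack, shut in by the two thread gauges across it: lay both thread gauges on the cork mat, then lift the pressure gauge out and lay it face up, centred on the stand's round rubber pad, with its brass stem pointing at the brass outlet nozzle. Then put each thread gauge back where it lay, in the pair of rack notches that it came from (either way round). Set everything down gently without dropping it, and leave the union nut, the anvil and the switch alone.

Things in the scene. Friction and masses are not known exactly. Their poses are not given: they have to be found in the camera images.
- gauge_red_mid (a point): Red-handled thread gauge, 163 mm long, 0.2 kg: octagonal handle 124 mm long, 18 mm across flats, a flat facing each side; 16 mm steel threads on its ends, 24 mm out at +x, 15 mm at -x. Point: handle's middle, on its axis; x along the gauge. Starts level in one pair of rack notches (either), point 56 mm above the bench; lying on the mat, 12 mm.
- gauge_blue_mid (a point): Blue-handled thread gauge, like the red one (handle 124 mm long, octagonal, 18 mm across flats; 163 mm in all; 0.2 kg) but with 12 mm threads. Point: handle's middle, on its axis; x along the gauge. Starts level in the other pair of rack notches, point 56 mm above the bench; lying on the mat, 12 mm.
- dial_mid (a point): Pressure gauge on its back: round green enamel case with steel rim, 50 mm wide, 24 mm thick, green face up, 0.18 kg; brass stem (12 mm square, then 10 mm thread) out sideways at half height, tip 47 mm from the case's axis. Point: on that axis, half-way up; x along the stem, z out of the face. Starts on the rack's floor, point 18 mm above the bench; each thread gauge above overlaps its edge by about 6 mm.
- rack: Wooden rack, fixed, 120 (x) by 140 mm (y); origin: centre of its underside. Floor 6 mm thick. Rails 12 mm thick along y at x = -54 and 54 mm, top at 59 mm, each with 90-degree V-notches at y = -28 and 28 mm, 32 mm wide, 16 mm deep. A thread gauge lies along x in the two notches of equal y, its middle near x = 0. Open floor between: 96 by 128 mm, side lips 20 mm high.
- mat_top (a point): Cork mat fixed to the bench, 230 mm (x) by 190 mm (y), 3 mm thick: room for both thread gauges side by side along x. Point: centre of its top.
- pad (a point): Round black rubber pad, 72 mm diameter, on the calibration stand's blue base plate (190 by 110 mm, 10 mm thick), fixed. Point: centre of the pad's top, 13 mm above the bench; x points from the pad straight at the outlet nozzle. The pressure gauge lying on the pad has its point 12 mm higher, 25 mm above the bench.
- nozzle (a point): Brass outlet nozzle, 14 mm diameter, on the stand's grey outlet block (36 by 50 mm, 60 mm above the bench with its black knob), fixed. Point: centre of the nozzle's mouth, 25 mm above the bench, 65 mm from the pad's centre along the pad's x, so the stem's tip ends 18 mm short of it. x points into the block.
- nut_mid (a point): Brass union nut, a hexagon 36 mm across flats, 27 mm high, loose on the bench beyond the work. Point: its centre. Bystander.
- anvil_mid (a point): Stainless micrometer anvil, a stepped round post 36 mm in diameter and 42 mm high, loose on the bench beyond the work. Point: its centre. Bystander.
- switch (a joint): Chunky black toggle, 34 mm tall, on the grey control box (120 by 180 mm, 75 mm high) fixed beyond the work. 0 as at the start, 0.7 rad fully thrown. Bystander.
Not all that is in view belongs to the job. What is shaped like the part that bears gauge_red_mid but white is not meant. There is more than one size of the part that bears switch; the job needs the larger.

How it is judged:
By the outcome, as a careful person would: the job done as asked, in the order asked, and still so for the second after the job is handed in, with the robot touching nothing.
It also fails if it takes over 128 s, if anything falls off the work surface, if the arm or the gripper's body presses on something with over 40 N, if the wrist force passes 120 N, or if a joint passes its speed limit or range.

## Robot

A 6-joint arm with a two-finger parallel gripper is mounted at the origin on the work surface. World frame = base frame: x ahead of the robot, y to its left, z up, the work surface at z = 0. Lengths are in mm, angles in degrees, forces in N, time in s.
With the tool pointing down it reaches from about 325 to 925 mm from the base axis. Payload 3.1 kg.
Tool frame: the origin (TCP) lies at the very end of the fingers, on their centre line; the grasp point (between the pads) lies grasp_offset behind it (grasp_offset is the distance from the TCP to the grasp point, in mm); z points along the fingers, x is the direction in which the jaws open and shut, and the axes are right-handed (so a half turn about z gives the same grasp; the last joint's range is limited). The gripper opens to 85 mm and grips with 20 to 120 N. Pads are 22 mm wide; open, the fingers measure 114 mm over their backs; the gripper's body (76 mm by 85 mm) begins 54 mm behind the grasp point. The pads swing forward as they close: fully open they stand 13 mm farther back than shut.
Start: joints at [-82.46, 12.427, 92.441, -0, 75.132, -6.429], TCP at [150.891, -606.524, 231.3] pointing down, gripper open.
Joint ranges: [-157.48, 157.48], [-44.54, 120.13], [17.64, 146.25], [-64.5, 244.5], [7.68, 150.69], [-147.95, 147.95]. Speed limits (degrees/s): [159.86, 159.86, 180, 180, 180, 180].

## Interface

Orientations are given as [roll, pitch, yaw] about the fixed x, y, z axes, in that order (R = Rz(yaw) Ry(pitch) Rx(roll)).
In Python, from station import * gives the robot as it stands. Calls block until the motion is done:
- goto(position, orientation): joint-space move of the TCP to a pose.
- move_l(position, attitude=None, speed=150): straight line of the TCP; attitude=None keeps the orientation; speed is the mean speed in mm/s.
- move_j(angles): joint-space move.
- grip(opening, squeeze=None): finger opening in mm; squeeze is the grip in N (None keeps the last); returns when the fingers have stopped.
- wait(seconds).
- solve_ik(position, orientation): joint angles nearest the present ones, or None.
- get_obs(): the state.
- get_image(name): name is "side" or "top" or "wrist"; returns the picture (420x560x3 uint8, red, green, blue); there is no depth.
- get_calibration(name): a dict with "fx", "fy", "cx", "cy" (pixels), "R" (3x3) and "t" (3): a world point X has camera coordinates R X + t; the wrist camera has in their place "mount" (4x4, takes a point from camera to tool coordinates, whose origin is the TCP and whose axes are the tool frame's). Camera axes: x right, y down, z forward; pixel columns grow to the right and rows downward; lengths in mm; the calibration is good to about 2 mm. The wrist camera is an equidistant fisheye: a pixel r from the principal point sees the ray r / f radians off the axis. A picture is of the moment at which its call begins: read the wrist's pose just before it. get_calibration takes no time and is no camera call.
A pose or a line that the arm cannot do raises Unreachable and nothing moves.
- sign_off(): hands the job in, once; it reports no verdict.
Trained networks look in the newest picture that a camera, given by its name, has taken for a name from the list of things; names that differ only in an ending like _2 or _b are one class to them, and where a whole thing is asked for, a point or a joint stands for the part that bears it (a point fixed in the world has none). Each returns a list of dicts, best first, with "score" (0 to 1); they miss things now and then, are a little off and sometimes report something else, mostly with a low value. They report only what shows in the picture. A call takes as long as a camera call. They do not tell look-alikes from the thing itself.
- spot_in(name, camera): "extent" ([centre column, centre row, width, height] in pixels, round what is visible of it).
- regions_of(name, camera): "region" (420x560 bool, what is visible of it) and "extent" ([centre column, centre row, width, height] in pixels, round what is visible of it).
The state is a dict: "t": time; "joint_pos": joint angles; "qvel": joint speeds; "effort": joint torques, N m; "tcp_pos": TCP position; "ee_rot": TCP orientation; "wrist_force": force on the tool from outside, world axes, zero at the start; "moment": the same for the moment, N m; "grip_width": finger opening in mm.
Only numpy, scipy, OpenCV 4.12 (cv2) and the standard library are available. Lean on these libraries where they do the work, as an engineer would, in place of code of your own. Each camera call takes 0.05 s, during which the arm holds its last target. There are 200 camera calls.

## Working session

There is one attempt and no reset: what is moved stays moved. The work goes in short steps, each a Python script; the robot and the scene stay as the last script left them, time stands still between calls to the robot, and variables do not carry over. Pictures are saved under pics/ and viewed, on a budget of 14 in all, crops included, one or two more only if the job needs it, and the job is handed in when it is done.

```bash
ls; mkdir -p pics; python3 - <<'E'
from station import *
import cv2,numpy as np
o=get_obs();print(o)
for c in ["top","side","wrist"]:
    im=get_image(c);cv2.imwrite(f"pics/a_{c}.png",im[:,:,::-1])
    k=get_calibration(c);print(c,{a:np.round(b,4).tolist() for a,b in k.items()})
    for n in ["gauge_red_mid","gauge_blue_mid","dial_mid","rack","nut_mid","anvil_mid","switch","pad","nozzle","mat_top"]:
        try: print(n,[(np.round(d["extent"]).tolist(),round(d["score"],2)) for d in spot_in(n,c)])
        except Exception as e: print(n,repr(e))
E
```

```text
pics
{'t': 0.0, 'joint_pos': array([-8.24607976e+01,  1.24782962e+01,  9.25291216e+01,  4.30362135e-04,
        7.51315200e+01, -6.42917244e+00]), 'qvel': array([ 0.08987967, -0.02267363,  0.01225641, -0.05625615,  0.00868838,
        0.02607353]), 'effort': array([ 7.46328055e-05, -3.96843624e+01, -3.03852510e+01, -8.71685870e-05,
        9.60097677e-03, -2.66317400e-06]), 'tcp_pos': array([ 150.775919  , -605.69787938,  229.945752  ]), 'ee_rot': array([-1.79984029e+02,  1.38017491e-01, -7.60317168e+01]), 'wrist_force': array([ 0.18223223, -0.83620149,  1.03217247]), 'moment': array([0.00139365, 0.03942059, 0.00420609]), 'grip_width': 85.32788637270946}
top {'fx': 440.7081, 'fy': 440.7081, 'cx': 279.2947, 'cy': 211.6334, 'R': [[-0.0266, -0.9996, 0.0033], [-0.9818, 0.0255, -0.1881], [0.1879, -0.0082, -0.9822]], 't': [-14.0619, 576.458, 997.3956]}
gauge_red_mid [([404.0, 226.0, 17.0, 70.0], 0.88), ([397.0, 308.0, 32.0, 64.0], 0.6), ([266.0, 229.0, 81.0, 100.0], 0.34)]
gauge_blue_mid [([381.0, 229.0, 18.0, 64.0], 0.98)]
dial_mid [([393.0, 235.0, 18.0, 26.0], 0.54)]
rack [([392.0, 230.0
[... 706 characters left out ...]
rack [([286.0, 322.0, 94.0, 94.0], 0.59)]
nut_mid [([330.0, 176.0, 15.0, 12.0], 0.48), ([266.0, 232.0, 109.0, 60.0], 0.42)]
anvil_mid [([378.0, 254.0, 14.0, 26.0], 0.63)]
switch [([364.0, 196.0, 4.0, 12.0], 0.62)]
pad [([239.0, 162.0, 76.0, 31.0], 0.71)]
nozzle [([261.0, 146.0, 20.0, 22.0], 0.8)]
mat_top [([267.0, 229.0, 104.0, 59.0], 0.62)]
wrist {'fx': 325.1923, 'fy': 325.1923, 'cx': 276.173, 'cy': 206.9397, 'mount': [[1.0, 0.0002, -0.0, -1.3271], [-0.0001, 0.9491, 0.3151, -80.3794], [0.0001, -0.3151, 0.9491, -142.9998], [0.0, 0.0, 0.0, 1.0]]}
gauge_red_mid [([61.0, 17.0, 33.0, 35.0], 0.78)]
gauge_blue_mid []
dial_mid []
rack []
nut_mid []
anvil_mid []
switch []
pad []
nozzle []
mat_top []
```

```bash
cat > h.py <<'E'
from station import *
import cv2, numpy as np
from scipy.spatial.transform import Rotation as Ro
def rpy(R): return Ro.from_matrix(R).as_euler('xyz',degrees=True)
def ray(cam,px,pose=None):
    k=get_calibration(cam); u=(np.array(px,float)-[k["cx"],k["cy"]])/k["fx"]
    if cam!="wrist":
        R,t=np.array(k["R"]),np.array(k["t"]); d=R.T@np.array([*u,1.]); return -R.T@t,d
    a=np.linalg.norm(u); s=np.sinc(a/np.pi); d=np.array([u[0]*s,u[1]*s,np.cos(a)])
    M=np.array(k["mount"]); p,e=pose; W=Ro.from_euler('xyz',e,degrees=True).as_matrix()
    return W@M[:3,3]+p, W@M[:3,:3]@d
def at_z(cam,px,z,pose=None):
    o,d=ray(cam,px,pose); return o+d*(z-o[2])/d[2]
def wpix(X,pose):
    k=get_calibration("wrist");M=np.array(k["mount"]);p,e=pose;W=Ro.from_euler('xyz',e,degrees=True).as_matrix()
    c=M[:3,:3].T@(W.T@(np.array(X)-p)-M[:3,3]); a=np.arctan2(np.hypot(c[0],c[1]),c[2]); 
    return np.array([k["cx"],k["cy"]])+k["fx"]*a*c[:2]/np.hypot(c[0],c[1])
def pose():
    o=get_obs(); return o["tcp_pos"],o["ee_rot"]
def snap(cam,name):
    ps=pose(); im=get_image(cam); cv2.imwrite(f"pics/{name}.png",im[:,:,::-1]); return ps,im
E
python3 - <<'E'
from h import *
for c in ["top","side"]:
    for n,z in [("gauge_red_mid",56),("gauge_blue_mid",56),("dial_mid",25),("rack",50),("pad",12),("nozzle",30),("mat_top",3),("nut_mid",13),("anvil_mid",21)]:
        print(c,n,[np.round(at_z(c,d["extent"][:2],z)).tolist() for d in spot_in(n,c)][:3])
a=cv2.imread("pics/a_top.png")[110:345,80:480]
cv2.imwrite("pics/a_top2.png",cv2.resize(a,(800,470),interpolation=cv2.INTER_CUBIC))
a=cv2.imread("pics/a_side.png")[110:390,100:440]
cv2.imwrite("pics/a_side2.png",cv2.resize(a,(728,600),interpolation=cv2.INTER_CUBIC))
E
```

```text
top gauge_red_mid [[534.0, -323.0, 56.0], [345.0, -293.0, 56.0], [536.0, 3.0, 56.0]]
top gauge_blue_mid [[527.0, -268.0, 56.0]]
top dial_mid [[517.0, -304.0, 25.0]]
top rack [[525.0, -296.0, 50.0], [518.0, -299.0, 50.0]]
top pad [[539.0, 305.0, 12.0]]
top nozzle [[608.0, 328.0, 30.0]]
top mat_top [[546.0, 1.0, 3.0]]
top nut_mid [[748.0, 156.0, 13.0]]
top anvil_mid [[759.0, -163.0, 21.0]]
side gauge_red_mid [[533.0, -319.0, 56.0], [343.0, -347.0, 56.0]]
side gauge_blue_mid [[525.0, -265.0, 56.0], [528.0, 208.0, 56.0]]
side dial_mid [[512.0, -293.0, 25.0]]
side rack [[523.0, -315.0, 50.0]]
side pad [[538.0, 291.0, 12.0]]
side nozzle [[608.0, 335.0, 30.0]]
side mat_top [[555.0, -6.0, 3.0]]
side nut_mid [[763.0, 165.0, 13.0], [547.0, -27.0, 13.0]]
side anvil_mid [[763.0, -159.0, 21.0]]
```

View pics/a_top2.png

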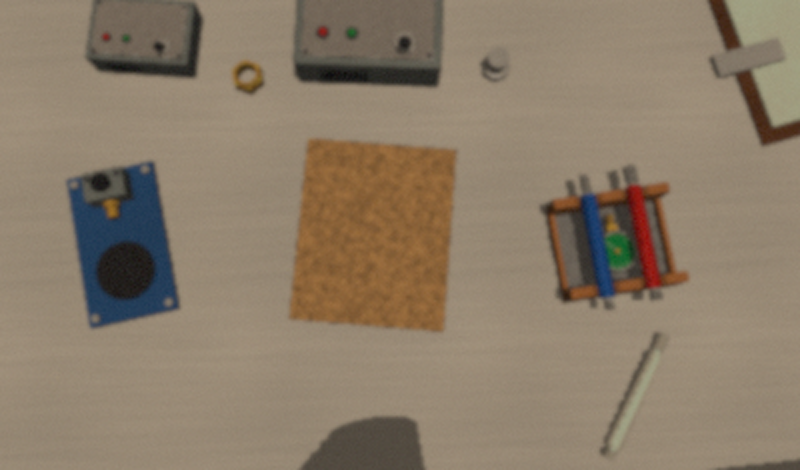

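View pics/a_side2.png

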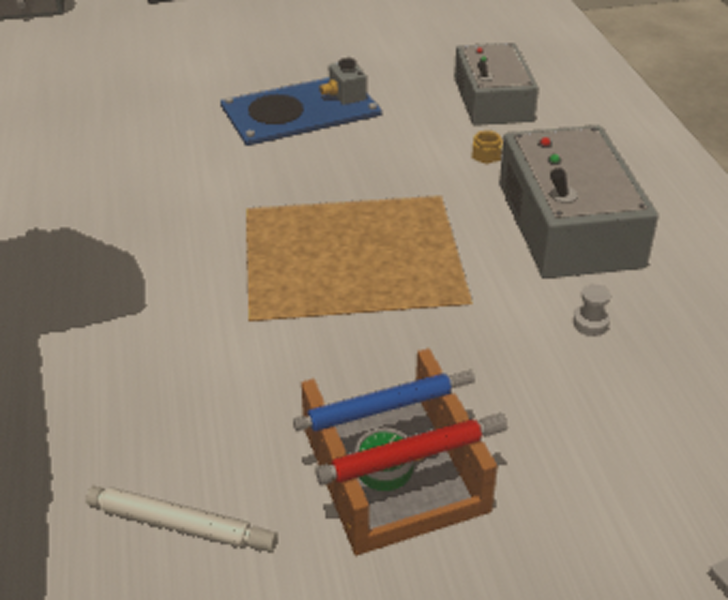

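```bash
python3 - <<'E'
from h import *
import station; print("go",station.grasp_offset)
k=cv2.imread
goto([525,-296,230],[180,0,-80])
ps,im=snap("wrist","b1"); print(ps)
for n,z in [("gauge_red_mid",56),("gauge_blue_mid",56),("dial_mid",30),("rack",50)]:
  for d in regions_of(n,"wrist"):
    r=d["region"]; ys,xs=np.nonzero(r); P=np.array([at_z("wrist",p,z,ps) for p in zip(xs[::7],ys[::7])])[:,:2]
    c,(w,h),a=cv2.minAreaRect(P.astype(np.float32)); print(n,round(d["score"],2),np.round(d["extent"]),"mean",P.mean(0).round(1),"rect",np.round(c,1),np.round([w,h,a],1))
cv2.imwrite("pics/b1x.png",cv2.resize(im[:,:,::-1],(800,600)))
goto([560,310,260],[180,0,-80])
ps,im=snap("wrist","b2"); print(ps)
for n,z in [("pad",13),("nozzle",32)]:
  for d in regions_of(n,"wrist"):
    r=d["region"]; ys,xs=np.nonzero(r); P=np.array([at_z("wrist",p,z,ps) for p in zip(xs[::7],ys[::7])])[:,:2]
    c,(w,h),a=cv2.minAreaRect(P.astype(np.float32)); print(n,round(d["score"],2),np.round(d["extent"]),"mean",P.mean(0).round(1),"rect",np.round(c,1),np.round([w,h,a],1))
cv2.imwrite("pics/b2x.png",cv2.resize(im[:,:,::-1],(800,600)))
print(get_obs()["t"])
E
```

```text
go 18.700000000000003
(array([ 524.54125133, -296.98288118,  230.03894142]), array([ 1.79986000e+02, -2.52709209e-02, -8.00714216e+01]))
gauge_red_mid 0.76 [264. 301.  81.  83.] mean [ 378.4 -303.2] rect [ 375.6 -301.4] [ 18.1 143.2  61. ]
gauge_red_mid 0.64 [298. 175.  23. 163.] mean [ 536.  -315.2] rect [ 532.1 -316. ] [163.9  19.6   7.7]
gauge_blue_mid 0.97 [239. 176.  21. 154.] mean [ 524.2 -259.8] rect [ 522.9 -259.6] [163.   19.9   8.1]
dial_mid 0.91 [268. 175.  39.  66.] mean [ 521.2 -290. ] rect [ 527.9 -288.1] [72.1 39.8  7. ]
rack 0.72 [271. 178. 145. 122.] mean [ 526.6 -287.5] rect [ 523.7 -287.9] [126.7 143.9   7.5]
(array([560.48112333, 308.96540359, 259.90785033]), array([ 1.79996279e+02, -2.58598578e-02, -8.00814550e+01]))
pad 0.73 [271. 175.  88. 149.] mean [541.2 314.3] rect [544.8 316.1] [188.  108.8  11.5]
nozzle 0.64 [267. 136.  50.  49.] mean [606.7 328.5] rect [601.  327.9] [55.5 52.4  9.7]
6.8917
```

View pics/b1x.png

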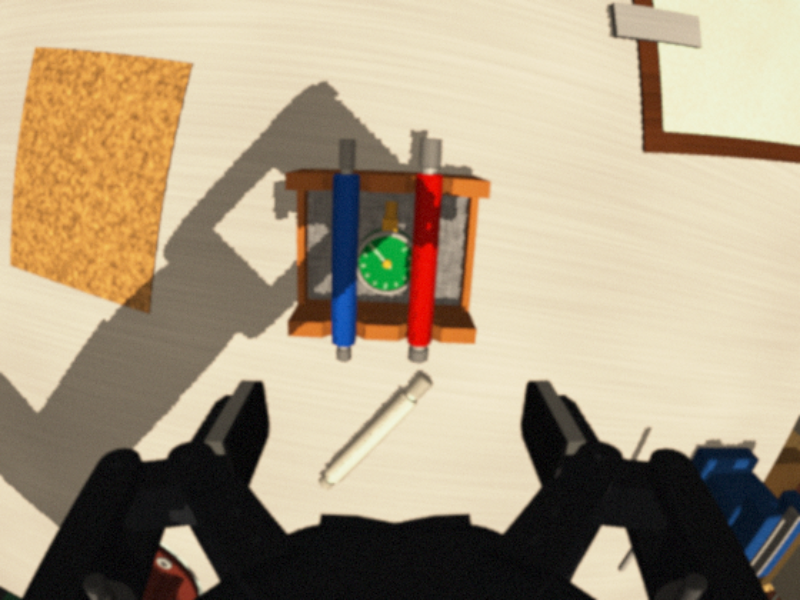

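View pics/b2x.png

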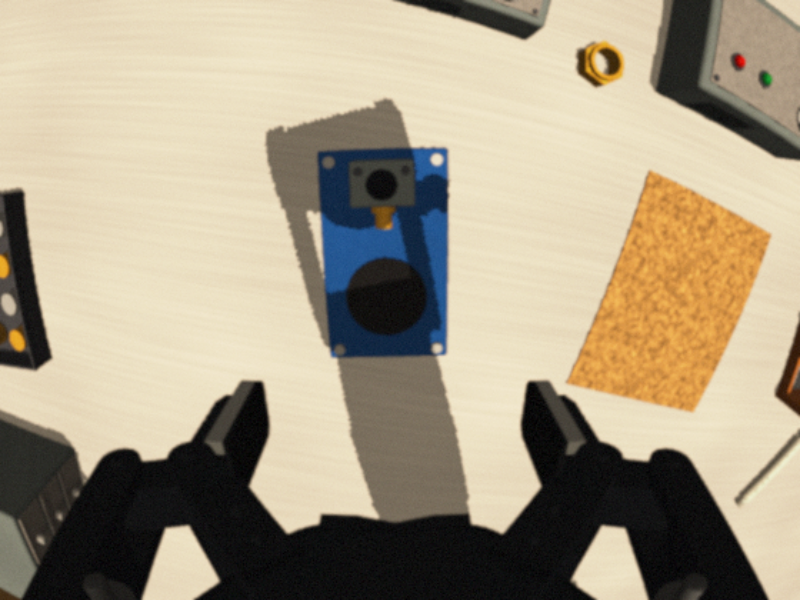

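```bash
python3 - <<'E'
from h import *
goto([523,-260,160],[180,0,-82])
grip(40)
move_l([523,-260,100],speed=120); wait(.3)
ps,im=snap("wrist","c1"); print(ps)
for n,z in [("gauge_red_mid",56),("gauge_blue_mid",56)]:
  for d in regions_of(n,"wrist"):
    r=d["region"]; ys,xs=np.nonzero(r); P=np.array([at_z("wrist",p,z,ps) for p in zip(xs[::7],ys[::7])])[:,:2]
    c,(w,h),a=cv2.minAreaRect(P.astype(np.float32)); print(n,round(d["score"],2),np.round(d["extent"]),"mean",P.mean(0).round(1),"rect",np.round(c,1),np.round([w,h,a],1))
cv2.imwrite("pics/c1x.png",im[:,:,::-1])
_,t=snap("top","c2"); _,s=snap("side","c3")
cv2.imwrite("pics/c4.png",np.hstack([cv2.resize(t[140:300,320:460,::-1],(400,457),interpolation=2),cv2.resize(s[230:390,210:350,::-1],(400,457),interpolation=2)]))
E
```

```text
(array([ 523.58934211, -260.38495863,  100.98232989]), array([-1.79924794e+02, -6.88325786e-02, -8.19976777e+01]))
gauge_red_mid 0.87 [368. 200.  42. 203.] mean [ 554.3 -312.7] rect [ 548.3 -313.4] [134.8  21.2   7. ]
gauge_red_mid 0.48 [317. 349.  25.  24.] mean [ 427.4 -306.4] rect [ 428.7 -304.8] [18.7 12.2  6.6]
gauge_blue_mid 0.89 [278. 220.  35. 238.] mean [ 530.  -259.4] rect [ 521.9 -260.4] [165.9  18.8   7.2]
```

View pics/c1x.png

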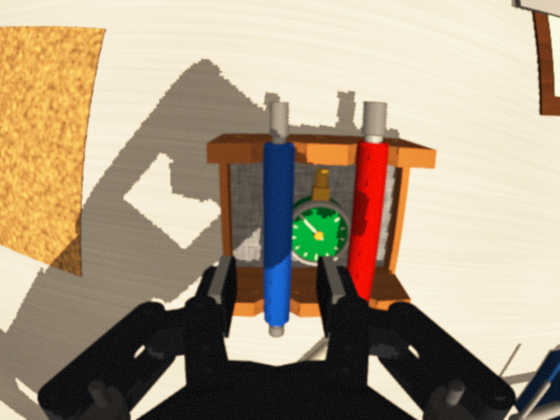

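View pics/c4.png

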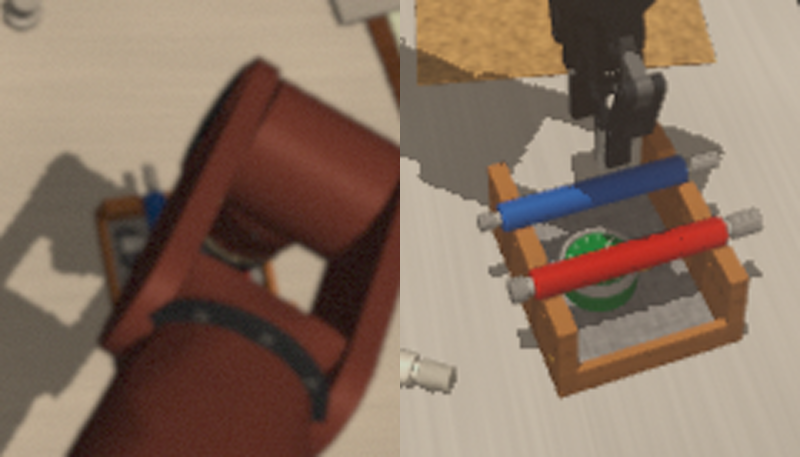

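```bash
cat >> h.py <<'E'
def F(): return np.mean([get_obs()["wrist_force"] for _ in range(5)],axis=0)
def down(x,y,z0,zmin,rpy_,dF=3.0,step=0.7):
    "guarded descent: stop when upward force rises by dF"
    move_l([x,y,z0],rpy_,speed=80); wait(.25); f0=F()[2]; z=z0
    while z>zmin:
        z=max(zmin,z-step); move_l([x,y,z],rpy_,speed=25); df=F()[2]-f0
        if df>dF: break
    print("down: cmd z",round(z,1),"tcp",pose()[0].round(1),"dF",round(df,1)); return z
E
python3 - <<'E'
from h import *
pb1=(np.array([524.541,-296.983,230.039]),np.array([179.986,-.025,-80.071])); pb2=(np.array([560.481,308.965,259.908]),np.array([179.996,-.026,-80.081]))
s=1/1.42857
for nm,ps,pp in [("mat b1",pb1,[(35,48),(192,65),(150,312),(10,265)]),("mat b2",pb2,[(650,172),(770,235),(693,410),(568,382)])]:
    P=np.array([at_z("wrist",(a*s,b*s),3,ps)[:2] for a,b in pp]); print(nm,P.round(0).tolist(),P.mean(0).round(1))
im=cv2.imread("pics/b2.png"); 
c=np.array([at_z("wrist",(387*s,296*s),13,pb2)[:2]]); print("pad rough",c)
E
```

```text
mat b1 [[672.0, 85.0], [651.0, -104.0], [427.0, -80.0], [445.0, 110.0]] [548.8   2.7]
mat b2 [[671.0, 85.0], [652.0, -101.0], [428.0, -77.0], [447.0, 109.0]] [549.4   3.7]
pad rough [[510.31028828 308.13006599]]
```

```bash
python3 - <<'E'
from h import *
R=[180,0,-82.5]
move_l([520,-260.3,60],R,speed=100); move_l([520,-260.3,48],R,speed=40); wait(.3)
print(pose(),F()); grip(0,40); wait(.2); o=get_obs(); print(o["grip_width"],F(),o["tcp_pos"],o["t"])
move_l([520,-260.3,52],R,speed=30); move_l([520,-260.3,150],R,speed=150); wait(.2)
o=get_obs(); print(o["grip_width"],F(),o["t"])
E
```

```text
(array([ 520.16906294, -260.41143929,   48.23597263]), array([-1.79980395e+02, -1.57190190e-02, -8.24999689e+01])) [ 0.31847862 -0.49183883  0.21623872]
16.757372222103463 [ 0.33730943 -5.10721666  0.36512994] [ 520.46599278 -261.44824635   48.52286805] 12.5083
16.43544839995666 [-0.03349909  0.11916583 -3.87773094] 13.7917
```

```bash
python3 - <<'E'
from h import *
R=[180,0,-96.2]; x,y=552,48
goto([x,y,120],R); move_l([x,y,30],R,speed=150)
z=down(x,y,9,1.5,R,2.5); print(get_obs()["t"])
grip(45); wait(.2); print(F()); move_l([x,y,110],R,speed=150)
ps,im=snap("wrist","d1")
for d in regions_of("gauge_blue_mid","wrist"):
    ys,xs=np.nonzero(d["region"]); P=np.array([at_z("wrist",p,12,ps) for p in zip(xs[::7],ys[::7])])[:,:2]
    c,(w,h),a=cv2.minAreaRect(P.astype(np.float32)); print(round(d["score"],2),"rect",np.round(c,1),np.round([w,h,a],1))
print(get_obs()["t"])
E
```

```text
down: cmd z 4.1 tcp [552.   48.    4.7] dF 6.2
18.1417
[0.31147365 0.74176931 0.01019586]
0.75 rect [553.9  48.6] [ 18.3 164.1  83.9]
19.6833
```

View pics/d1.png

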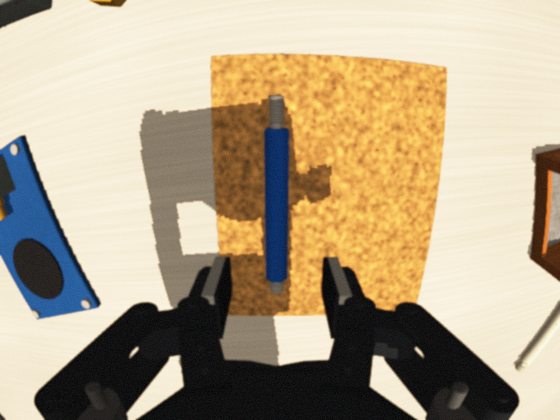

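```bash
python3 - <<'E'
from h import *
R=[180,0,-82.5]; x,y=529,-316.5
goto([x,y,120],R); move_l([x,y,60],R,speed=130); move_l([x,y,48],R,speed=40); wait(.2)
print(pose()[0],F()); grip(0,40); wait(.2); o=get_obs(); print(o["grip_width"],F(),o["tcp_pos"],o["t"])
move_l([x,y,52],R,speed=30); move_l([x,y,130],R,speed=150); print(get_obs()["grip_width"])
R=[180,0,-96.2]; x,y=545,-38
goto([x,y,110],R); move_l([x,y,30],R,speed=150)
z=down(x,y,9,1.5,R,2.5)
grip(45); wait(.2); print(F()); move_l([x,y,110],R,speed=150)
goto([525,-290,190],[180,0,-82.5]); wait(.2)
ps,im=snap("wrist","e1"); print(ps)
for n,z in [("dial_mid",30),("rack",30)]:
  for d in regions_of(n,"wrist"):
    ys,xs=np.nonzero(d["region"]); P=np.array([at_z("wrist",p,z,ps) for p in zip(xs[::7],ys[::7])])[:,:2]
    c,(w,h),a=cv2.minAreaRect(P.astype(np.float32)); print(n,round(d["score"],2),np.round(d["extent"]),"rect",np.round(c,1),np.round([w,h,a],1))
# green face
hsv=cv2.cvtColor(im,cv2.COLOR_RGB2HSV); m=cv2.inRange(hsv,(50,120,50),(75,255,255)); n,l,st,ce=cv2.connectedComponentsWithStats(m); i=1+np.argmax(st[1:,4]); print("green",st[i],ce[i],at_z("wrist",ce[i],30,ps))
print(get_obs()["t"]); cv2.imwrite("pics/e1x.png",cv2.resize(im[80:300,160:400,::-1],(654,600),interpolation=2))
E
```

```text
[ 529.14854565 -316.63995533   48.23987668] [-0.27397055  0.0352266  -0.10621325]
17.007003991587116 [-0.56820984 -1.7322296   2.50347153] [ 529.1998992  -316.94366119   48.36524697] 22.8667
16.851298144774614
down: cmd z 4.1 tcp [545.1 -38.    4.6] dF 5.0
[ 0.51286055 -0.22300271 -0.1997783 ]
(array([ 525.03361464, -288.34747127,  189.10639767]), array([ 1.79938488e+02,  7.55361495e-02, -8.23956722e+01]))
dial_mid 0.87 [278. 184.  50.  74.] rect [ 525.2 -294.7] [49.1 67.  69.1]
rack 0.74 [278. 190. 160. 132.] rect [ 517.7 -288.7] [138.1 154.2   7. ]
green [ 258  175   43   42 1209] [279.27377998 195.89991729] [ 516.34628359 -291.04933276   30.        ]
30.8167
```

View pics/e1x.png

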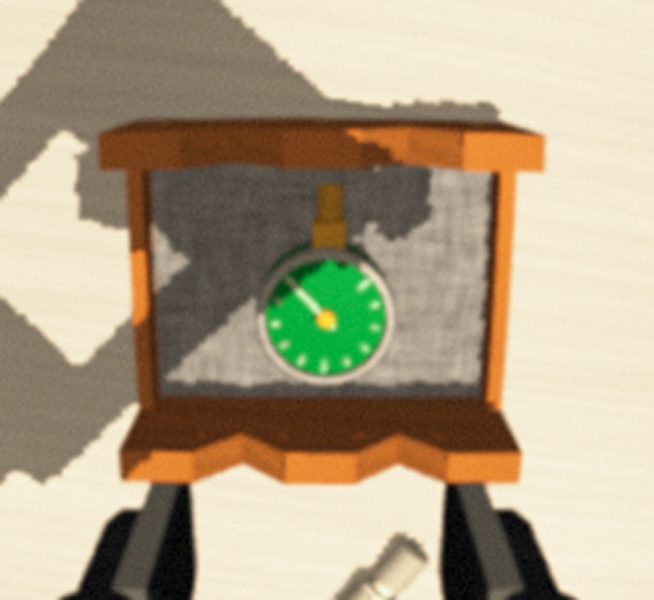

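```bash
python3 - <<'E'
from h import *
pe=(np.array([525.034,-288.347,189.106]),np.array([179.938,.0755,-82.396]))
pb2=(np.array([560.481,308.965,259.908]),np.array([179.996,-.026,-80.081]))
c=at_z("wrist",(279.3,195.7),30,pe); t=at_z("wrist",(160+330/2.725,80+186/2.727),20,pe); k=at_z("wrist",(160+329/2.725,80+236/2.727),22,pe)
print("dial",c,"tip",t,k,np.hypot(*(t-c)[:2]),np.degrees(np.arctan2(*(t-c)[1::-1])))
s=.7
P=np.array([at_z("wrist",(a*s,b*s),10,pb2)[:2] for a,b in [(319,153),(447,150),(446,354),(331,356)]]);print(P.round(1).tolist(),P.mean(0))
for i,j in [(3,0),(2,1),(1,0),(2,3)]: d=P[j]-P[i]; print(np.hypot(*d),np.degrees(np.arctan2(d[1],d[0])))
im=cv2.imread("pics/b2.png"); B=cv2.GaussianBlur(im,(3,3),0).astype(int)
m=((B[:,:,0]<75)&(B.max(2)-B.min(2)<40)).astype(np.uint8); m[:170]=0;m[245:]=0;m[:,:230]=0;m[:,310:]=0
n,l,st,ce=cv2.connectedComponentsWithStats(m); i=1+np.argmax(st[1:,4]); print(st[i],ce[i])
h=cv2.convexHull(np.argwhere(l==i)[:,::-1].astype(np.float32)); W=np.array([at_z("wrist",p[0],13,pb2)[:2] for p in h]).astype(np.float32)
print("pad",cv2.minEnclosingCircle(W),cv2.fitEllipse(W))
nz=at_z("wrist",(384.5*s,229*s),27,pb2); print("nozzle",nz)
E
```

```text
dial [ 516.54883465 -291.04693095   30.        ] tip [ 561.25090334 -286.79679958   20.        ] [ 543.65144403 -288.8217383    22.        ] 44.9036586707736 5.431175619137186
[[624.2, 385.7], [644.6, 280.4], [462.2, 243.9], [441.4, 350.1]] [543.10923199 315.00662911]
186.19529903100354 11.004916565458988
186.00866399055008 11.315634393962407
107.26320956316006 100.9951453343314
108.27207234390892 101.09544800021774
[ 241  181   59   55 2507] [270.46270443 207.71838851]
pad ((509.0635070800781, 308.751953125), 37.34666061401367) ((508.5047302246094, 308.4258117675781), (72.38499450683594, 74.33112335205078), 43.559059143066406)
nozzle [571.61364894 320.4395124   27.        ]
```

```bash
python3 - <<'E'
from h import *
R=[180,0,-84.6]; x,y=516.5,-291
goto([x,y,90],R); grip(68); move_l([x,y,30],R,speed=100); z=down(x,y,20,10,R,2.5,1.5)
grip(0,40); wait(.2); o=get_obs(); print(o["grip_width"],F(),o["tcp_pos"],o["t"])
move_l([x,y,15],R,speed=30); move_l([x,y,140],R,speed=150); o=get_obs(); print(o["grip_width"],F())
R=[180,0,-78.9]; goto([460,299,150],R); wait(.2)
ps,im=snap("wrist","f1"); print(ps,get_obs()["t"]); cv2.imwrite("pics/f1x.png",cv2.resize(im[:,:,::-1],(800,600)))
E
```

```text
down: cmd z 10 tcp [ 516.4 -290.9    9.9] dF 0.3
48.58179015006582 [0.28997325 0.00411812 3.0010686 ] [ 516.87602294 -291.30653583   10.43998218] 35.175
48.37059535081281 [ 0.11480109 -0.62347205 -2.82798425]
(array([460.4514371 , 298.38553508, 149.96396798]), array([ 1.79998399e+02, -3.72150501e-03, -7.89729971e+01])) 38.85
```

View pics/f1x.png

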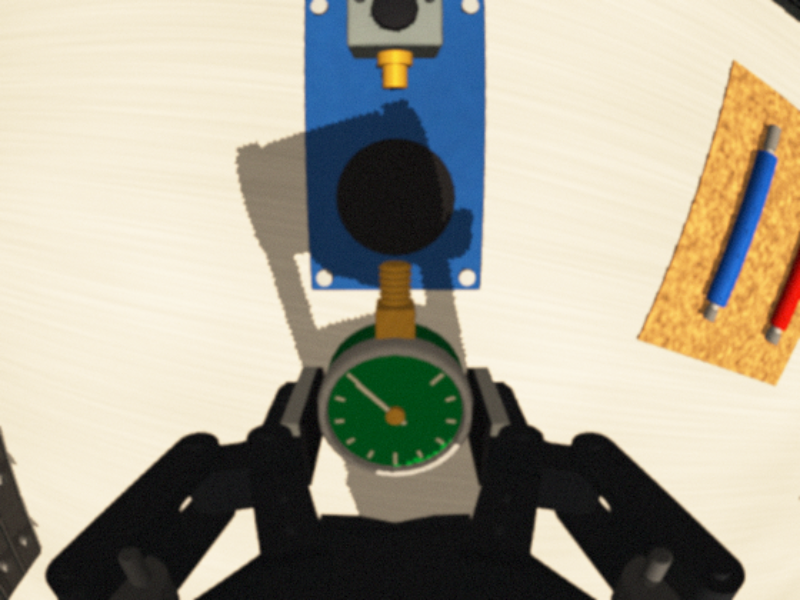

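```bash
python3 - <<'E'
from h import *
ps=(np.array([460.451,298.386,149.964]),np.array([180,0,-78.973])); s=.7
W=lambda p,z:at_z("wrist",(p[0]*s,p[1]*s),z,ps)[:2]
c=W((395,405),170);t=W((395.5,264),158);k=W((395.5,325),160);p=W((395.5,197),13);n=W((395,86),27)
rim=np.array([W(q,170) for q in [(318,405),(472,405),(395,338),(395,473)]]);print(rim.round(1).tolist(),np.hypot(*(rim[0]-rim[1])),np.hypot(*(rim[2]-rim[3])))
print("rim mean",rim.mean(0),"c",c,"c-tcp",c-ps[0][:2],"tip",t,np.hypot(*(t-c)))
for a,b in [(c,t),(k,t),(p,n),(c,p)]: d=b-a; print(np.hypot(*d),np.degrees(np.arctan2(d[1],d[0])))
print("pad",p,"noz",n)
E
```

```text
[[459.1, 323.8], [468.3, 276.6], [486.4, 304.6], [436.9, 295.0]] 48.03920536671573 50.36497995843719
rim mean [462.67160749 299.98987571] c [464.06793795 300.26543357] c-tcp [3.61693795 1.87943357] tip [504.91472943 308.08363109] 41.588274631444506
41.588274631444506 10.835531004985798
18.873236275991008 11.061028758834244
65.38237183386723 11.315861459514089
45.98553696733015 10.50277484147112
pad [509.28303694 308.64782185] noz [573.39440007 321.47699425]
```

```bash
python3 - <<'E'
from h import *
R=[180,0,-78.8]; x,y=507.6,307.9
goto([x,y,100],R); move_l([x,y,30],R,speed=120); z=down(x,y,22,15,R,2.5)
grip(70); wait(.2); print(F()); move_l([x,y,60],R,speed=100); move_l([x-30,y-6,200],R,speed=150); wait(.3)
ps,im=snap("wrist","g1"); print(ps,get_obs()["t"]); cv2.imwrite("pics/g1x.png",cv2.resize(im[70:290,150:390,::-1],(654,600),interpolation=2))
E
```

```text
down: cmd z 17.1 tcp [507.7 308.   17.4] dF 3.6
[-0.14911806 -0.24940415  0.10070075]
(array([477.32961831, 301.71738945, 199.17869166]), array([ 1.79920920e+02, -1.90477426e-02, -7.88048076e+01])) 44.7917
```

View pics/g1x.png

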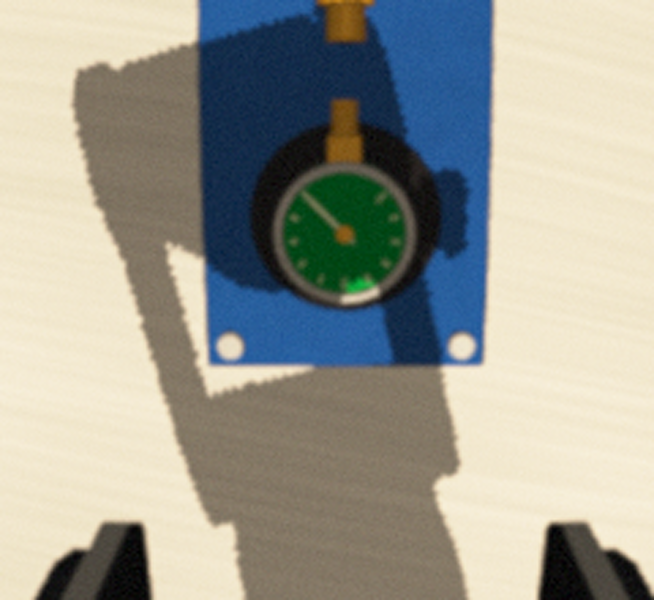

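```bash
python3 - <<'E'
from h import *
ps=(np.array([477.33,301.717,199.179]),np.array([179.92,-.02,-78.805]))
W=lambda p,z:at_z("wrist",(150+p[0]/2.725,70+p[1]/2.727),z,ps)[:2]
c=(W((272,231),37)+W((416,231),37)+W((344,159),37)+W((344,303),37))/4
p=(W((250,214),13)+W((442,214),13)+W((346,120),13)+W((346,309),13))/4
print(np.hypot(*(W((344,159),37)-W((344,303),37))),np.hypot(*(W((346,120),13)-W((346,309),13))))
t=W((344.5,100),30);n=W((346,41),30)
a=np.radians(11.1);e=np.array([np.cos(a),np.sin(a)]);f=np.array([-e[1],e[0]])
print("c",c,"p",p,"c-p",(c-p)@e,(c-p)@f,"gap",(n-t)@e,(n-t)@f,"pn",(n-p)@e,(n-p)@f,"ct",(t-c)@e,(t-c)@f)
E
```

```text
50.969833817947155 71.86973475446386
c [507.27160615 308.86159761] p [509.78519649 308.58067898] c-p -2.412484749075722 0.7595847459491768 gap 20.779008351944185 -0.4777704272121161 pn 63.88127837158934 0.189179508893842 ct 45.51475476872088 -0.09263480984321852
```

```bash
python3 - <<'E'
from h import *
R=[180,0,-78.8]; x,y=507.6,307.9; X,Y=x+2.5*.981+.08,y+2.5*.192-.4
move_l([x,y,60],R,speed=150); move_l([x,y,17.4],R,speed=80); wait(.1); grip(0,40); wait(.1); print(get_obs()["grip_width"])
move_l([x,y,23],R,speed=40); z=down(X,Y,22,15,R,2.5)
grip(70); wait(.2); print(F()); move_l([X,Y,60],R,speed=100); move_l([x-30,y-6,200],R,speed=150); wait(.3)
ps,im=snap("wrist","g2"); print(ps,get_obs()["t"]); cv2.imwrite("pics/g2x.png",cv2.resize(im[70:290,150:390,::-1],(654,600),interpolation=2))
E
```

```text
48.660758572269
down: cmd z 17.8 tcp [510.2 308.   18.4] dF 6.1
[ 0.04822374 -0.07109065 -0.36641833]
(array([477.33132352, 301.72123428, 199.16387694]), array([ 1.79919193e+02, -1.92434855e-02, -7.88057104e+01])) 51.9667
```

View pics/g2x.png

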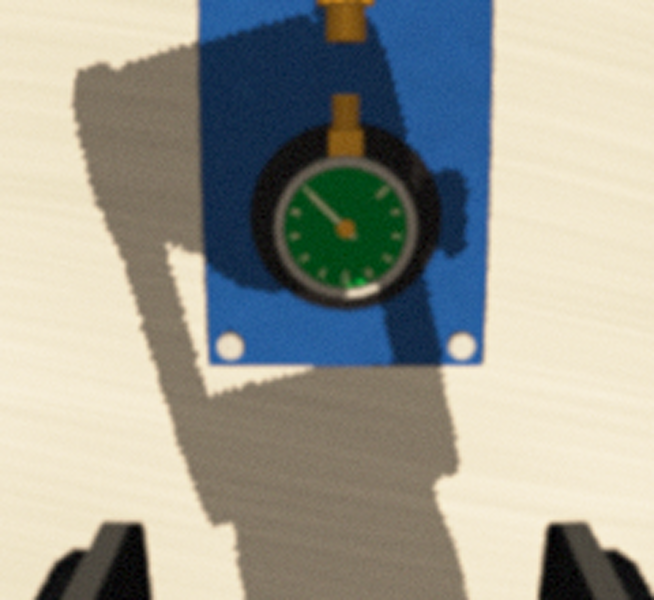

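```bash
python3 - <<'E'
from h import *
def back(mx,my,x,y):
    M=[180,0,-96.2]; R=[180,0,-82.5]
    goto([mx,my,110],M); grip(45); move_l([mx,my,25],M,speed=150); move_l([mx,my,4.3],M,speed=50); wait(.1)
    grip(0,40); wait(.1); print("w",get_obs()["grip_width"]); move_l([mx,my,8],M,speed=30); move_l([mx,my,125],M,speed=150)
    goto([x,y,125],R); move_l([x,y,62],R,speed=120); z=down(x,y,53,46,R,2.5)
    grip(40); wait(.2); print(F(),get_obs()["t"]); move_l([x,y,75],R,speed=60); move_l([x,y,125],R,speed=150)
back(545,-38,529,-316.8)
back(552,48,520,-261)
goto([525,-290,190],[180,0,-82.5]); wait(.3)
ps,im=snap("wrist","h1"); print(ps)
for n in ["gauge_red_mid","gauge_blue_mid"]:
  for d in regions_of(n,"wrist"):
    ys,xs=np.nonzero(d["region"]); P=np.array([at_z("wrist",p,56,ps) for p in zip(xs[::7],ys[::7])])[:,:2]
    c,(w,h),a=cv2.minAreaRect(P.astype(np.float32)); print(n,round(d["score"],2),"rect",np.round(c,1),np.round([w,h,a],1))
print(get_obs()["t"]); cv2.imwrite("pics/h1x.png",cv2.resize(im[60:320,140:420,::-1],(646,600),interpolation=2))
_,s=snap("side","h2"); cv2.imwrite("pics/h2x.png",cv2.resize(s[110:390,100:440,::-1],(728,600),interpolation=2))
E
```

```text
w 17.08080225823125
down: cmd z 47.4 tcp [ 529.2 -317.    48.5] dF 6.4
[ 0.40507106 -0.23840862 -0.47787258] 61.5417
w 16.77493616746568
down: cmd z 47.4 tcp [ 520.5 -261.6   48.4] dF 7.3
[-0.71362908  0.97763801 -0.04755974] 72.1917
(array([ 523.93533008, -288.86411758,  187.88121065]), array([ 1.79842094e+02,  1.53165392e-01, -8.24769147e+01]))
gauge_red_mid 0.73 rect [ 531.5 -315.2] [164.1  19.1   7. ]
gauge_red_mid 0.56 rect [ 380.5 -301. ] [ 18.9 140.6  61.5]
gauge_blue_mid 0.69 rect [ 523.2 -259.9] [162.3  19.    7.5]
74.125
```

View pics/h1x.png

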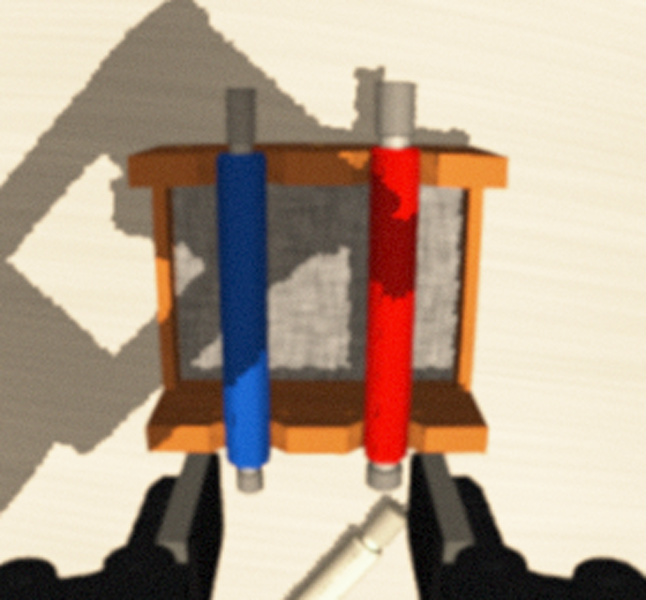

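View pics/h2x.png

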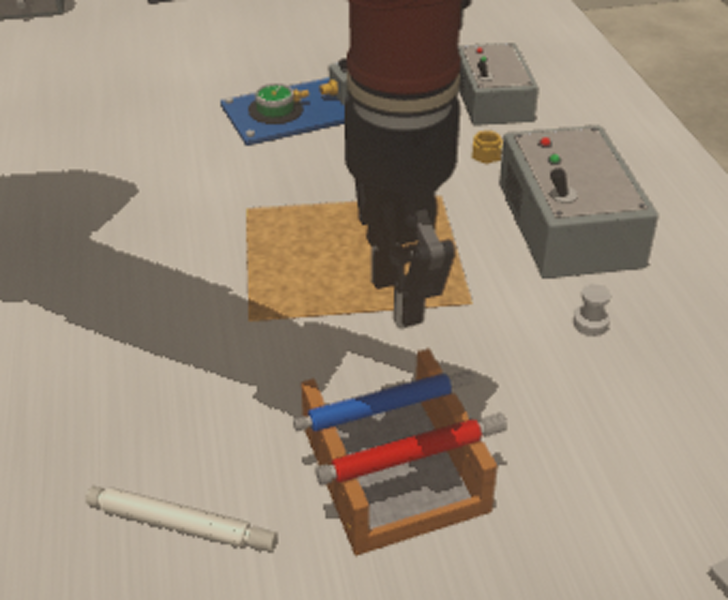

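Both gauges are seated in their own notches, at the pixel positions they had at the start. The dial is on the pad with its stem toward the nozzle, and the nut, anvil and switch look unmoved.

```bash
python3 - <<'E'
from h import *
wait(.5); sign_off()
E
```

```text
the job is handed in; nothing more can be done
```

The job is done and handed in at about 75 s of the 128 s allowed. I laid both thread gauges on the cork mat and put the pressure gauge face up on the pad. Then I put the red and blue gauges back in their own notches.

**Pressure gauge:** After the first placing it sat about 2.4 mm short of the pad's centre, so I regrasped it and moved it 2.5 mm toward the nozzle. The picture afterwards showed it moved about 2.2 mm. The gap from stem tip to nozzle read about 19 mm by eye, against 18 mm nominal, with the stem in line. I did not recompute the centring from that last picture.

**Thread gauges:** Both are within about 1 mm of where they started, by the wrist camera: red at (531.5, -315.2) mm against (532.1, -316.0) before, blue at (523.2, -259.9) against (522.9, -259.6). All set-downs stopped on contact, with 3.6 to 7.3 N of added force.

**Bystanders:** The nut, anvil and switch looked unmoved in the last side picture; I did not measure them.

**Disagreements:**
- The top camera put the rack and stand 7–10 mm away in y from the wrist camera. I used the wrist camera, because a close hover over the blue gauge agreed with it.
- The gripper read about 17 mm on the 18 mm handles and 48.5 mm on the 50 mm case. I took this as an offset in the reading.

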